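# Seat the grinding rotor in the leaf mill's spindle

### The arm

A 6-joint arm with a two-finger parallel gripper is mounted at the origin on the work surface. World frame = base frame: x ahead of the robot, y to its left, z up, the work surface at z = 0. Lengths are in mm, angles in rad, forces in N, time in s.
With the tool pointing down it reaches from about 350 to 725 mm from the base axis. Payload 4.3 kg.
Tool frame: the origin (TCP) lies midway between the tips of the shut fingers; the grasp point (between the pads) lies 19 mm behind it (env.grip_depth is the x of the grasp point in the tool frame, in mm); x points along the fingers, y is the direction in which the jaws open and shut, and the axes are right-handed (so a half turn about x gives the same grasp; the last joint's range is limited). The gripper opens to 85 mm and grips with 20 to 120 N. Pads are 22 mm wide; open, the fingers measure 114 mm over their backs; the gripper's body (76 mm by 85 mm) begins 54 mm behind the grasp point. The pads swing forward as they close: fully open they stand 13 mm farther back than shut.
Start: joints at [1.101, 0.377, 0.081, 1.274, 0, 1.46], TCP at [202.459, 538.217, 231.329] pointing down, gripper open.
Joint ranges: [-2.72, 2.72], [-0.84, 1.66], [-1.02, 1.22], [-1.77, 2.12], [-1.37, 1.28], [-3.14, 3.14]. Speed limits (rad/s): [2.57, 2.57, 3.14, 3.14, 3.14, 3.14].

### API

Orientations are given as a unit quaternion [w, x, y, z].
In Python, from bench import env, optics, masks_of gives the robot as it stands. The module is installed in compiled form; this text tells all that it offers.
- The arm moves only by the tool jog_arm, never from a script. Its argument "targets" is one flat list of numbers, 7 for each row, row after row: the finger opening in m, from 0 to 0.0854, then the shift along the tool's x, y, z in m, then the turn, a rotation vector about the tool's x, y, z in degrees. A call has 1 to 10 rows; each row shifts and turns the pose as measured when the row begins, along the tool's axes as they then stand; what a row does not reach is not made up. A row lasts 1/10 s, in which the tool goes at most 50 mm and 8.59 degrees, less where a joint would pass 70% of its speed; a pose out of reach is approached as far as the arm can. A call is refused whole if a number of a shift passes 0.05 or a number of a turn 8.59, either way. A call with a gripper value outside its range is refused whole. The fingers move at their own pace and stop on an object; the grip force is fixed at half the most. Time passes only in rows, so rows that do not move let the fingers close. It gives the time, the measured TCP pose, the force and the opening at its end, in the units of the state.
- env.observe(): the state, without advancing time (a new reading comes with each control period).
- optics.snapshot(name): name is "scene" or "top" or "wrist"; returns the picture (420x560x3 uint8, red, green, blue); there is no depth.
- optics.get_calibration(name): a dict with "fovy" (degrees; the focal length in pixels is half the picture's height over the tangent of half this angle, whatever the lens; pixels are square), "cx", "cy" (the principal point, pixels), "extrinsics" (4x4, takes a point from camera to world coordinates). Camera axes: x right, y down, z forward; pixel columns grow to the right and rows downward; lengths in mm; the calibration is good to about 2 mm. A picture is of the moment at which its call begins: read the wrist's pose just before it. get_calibration takes no time and is no camera call; for the wrist camera it gives the pose at the moment of the call.
- env.hand_in(): hands the job in, once; it reports no verdict.
Trained networks look in the newest picture that a camera, given by its name, has taken for a name from the list of things; names that differ only in an ending like _2 or _b are one class to them, and where a whole thing is asked for, a point or a joint stands for the part that bears it (a point fixed in the world has none). Each returns a list of dicts, best first, with "conf" (0 to 1); they miss things now and then, are a little off and sometimes report something else, mostly with a low value. They report only what shows in the picture. A call takes as long as a camera call. They do not tell look-alikes from the thing itself.
- masks_of(query, camera): "pixels" (420x560 bool, what is visible of it) and "rect" ([centre column, centre row, width, height] in pixels, round what is visible of it).
The state is a dict: "clock": time; "joints": joint angles; "qvel": joint speeds; "joint_torque": joint torques, N m; "ee_pos": TCP position; "ee_rot": TCP orientation; "ft_force": force on the tool from outside, world axes, zero at the start; "moment": the same for the moment, N m; "grip_width": finger opening in mm.
Only numpy, scipy, OpenCV 4.12 (cv2) and the standard library are available. Lean on these libraries where they do the work, as an engineer would, in place of code of your own. Each camera call takes 0.05 s, during which the arm holds its last target. There are 200 camera calls.

### The job

Take the notched grinding rotor from the wooden rack and put its tapered shank into the upright spindle of the leaf mill. Turn it under light pressure until its notches drop over the two drive dogs, then press it fully home and let go. Be gentle, never pushing down on the mill with more than about 35 N, and leave the smooth-rimmed plug in the rack and everything else where it is.

Things in the scene. Friction and masses are not known exactly. Their poses are not given: they have to be found in the camera images.
- rotor_hub (a point): Centre of the grip hub of the loose grinding rotor (about 0.45 kg): a smooth round upright cylinder, 30 mm in diameter, 40 mm high, top 20 mm above this point. z runs up the axis; x and y each point through the middle of a notch. It starts hanging shank down in one of the rack's two holes, turned any way.
- rotor_flange (a point): On the rotor's axis at the underside of its steel flange, 32 mm below rotor_hub, same axes. The flange is round with a toothed rim, 68 mm in diameter, 12 mm thick, right under the hub, with four open notches 90 degrees apart (towards its x, y, -x, -y), each 12.5 mm wide and reaching in to 18.5 mm from the axis.
- rotor_tip (a point): Lower end of the rotor's tapered shank, 72 mm below rotor_hub. The shank is 40 mm long, 30 mm in diameter at the flange, 19 mm near this end.
- plug_hub (a point): Centre of the grip hub of the blanking plug in the rack's other hole: same hub, flange size and shank as the rotor, but its flange is a full round disc without notches. To be left alone.
- rack: Fixed wooden block, 210 x 100 x 55 mm, origin at the centre of its underside, x along its length. Two upright through holes 35 mm wide, 50 mm either side of the centre along x; the rotor and the plug hang in them, flanges resting on its top.
- mill: Fixed leaf mill, origin under the spindle's axis on the table. White housing 200 x 200 x 110 mm high; grey motor box on its -y side reaching 200 mm from the axis, 100 mm high; round the spindle a thin steel chamber rim, 166 mm inside diameter, its top 128 mm above the table. Its x and y say nothing of the angle at which the spindle stands.
- spindle_face (a point): On the spindle's upright axis, level with its flat top face, 120 mm above the table. The face is a ring 68 mm across with a tapered bore, 32 mm wide at the mouth. On it stand two opposite drive dogs, steel blocks 8 mm wide and 8 mm high, 21 to 32 mm off the axis. Their angle differs each time and is not measured. The gearbox holds the spindle still up to about 0.6 N m.
- seated_hub (a point): Where rotor_hub lies when the rotor is fully home with its flange flat on the face: on the axis, 32 mm above spindle_face. With notches off the dogs the flange lies on the dogs and rotor_hub is 8 mm above this point. Notches meet the dogs every 90 degrees, with about 4 degrees of play either way.
- bore_grip (a point): On the spindle's axis, 12 mm below spindle_face, where three sprung balls in the bore grip the shank, more and more over the last 8 mm of travel: beyond its own weight the rotor needs a push of about 4 to 15 N to go home, and it stays where it is left. The balls alone bear on the shank with about 20 N in all, which counts in the force between rotor and mill.
- jar_mid (a point): Middle of a small loose jar with a yellow cap, 56 mm in diameter, 75 mm high. Leave alone.
- cup_mid (a point): Middle of a loose open steel cup, 72 mm in diameter, 70 mm high. Leave alone.
- scoop: Loose steel measuring spoon lying on the table. Leave alone.
- brush: Loose wooden-handled brush lying on the table. Leave alone.
Mind the look-alikes: they are no part of the job. What is shaped like the part that bears rotor_hub but blue or purple is not meant.

How it is judged (in metres and radians):
On the way, in this order (a step that is already met when the one before it is completed fails the run):
1. the rotor is lifted clear of the rack (height (world z) of rotor_hub above 0.15 m), for 0.1 s.
2. the rotor's shank is in the spindle bore (horizontal distance between rotor_hub and spindle_face below 0.006 m and z of rotor_hub in the frame of spindle_face below 0.046 m), for 0.1 s.
At the end, for the whole second after the job is handed in: The rotor sits fully home in the spindle: its hub centre within 1.8 mm of 32 mm above the spindle face, within 2.5 mm of the spindle's axis, upright within 0.05 rad, released and at rest; the plug still hangs in its rack hole (z of rotor_hub in the frame of spindle_face below 0.0338 m and horizontal distance between rotor_hub and spindle_face below 0.0025 m and angle between rotor_hub's own z axis and vertical below 0.05 rad and linear speed of rotor below 0.01 m/s and horizontal distance between plug_hub and rack below 0.058 m and height (world z) of plug_hub below 0.092 m); the robot touches nothing.
It fails at once if the rotor bears on the mill with more than 70 N (contact force between rotor and mill above 70 N).
It fails at once if the rotor is pushed onto the drive dogs with more than 50 N (z of rotor_hub in the frame of spindle_face above 0.037 m and contact force between rotor and mill above 50 N).
It fails at once if the robot itself bears on the mill with more than 45 N (contact force between any of the fingers, the arm and mill above 45 N).
It fails at once if the plug is moved (distance of plug_hub from where it was at the start of the episode above 0.015 m).
It fails at once if a bystander is moved (distance of any of jar_mid, cup_mid, scoop, brush from where it was at the start of the episode above 0.03 m).
It also fails if it takes over 67 s, if anything falls off the work surface, if the arm or the gripper's body presses on something with over 40 N, if the wrist force passes 120 N, or if a joint passes its speed limit or range.

## Working session

There is one attempt and no reset: what is moved stays moved. The work goes in short steps, Python scripts to look and compute and a tool call to move; the robot and the scene stay as the last step left them, time stands still between calls to the robot, and variables do not carry over. Pictures are saved under pics/ and viewed, about 8 in all and at most 12, crops included, and the job is handed in when it is done.

Besides the shell and the picture viewer there is one more tool, called after "Emit:" by a JSON object that holds its "name" and its "arguments", one argument or row to a line. jog_arm: Moves the arm, as the interface text tells. Its arguments: {"type":"object","properties":{"targets":{"type":"array","items":{"type":"number"}}},"required":["targets"]}

```bash
mkdir -p pics; cat > h.py <<'E'
from bench import env, optics, masks_of
import numpy as np, cv2
from scipy.spatial.transform import Rotation as R
def cal(n):
    c=optics.get_calibration(n); f=210/np.tan(np.radians(c["fovy"])/2)
    return f,c["cx"],c["cy"],np.array(c["extrinsics"])
def toplane(n,u,v,z,c=None):
    f,cx,cy,E=c or cal(n); d=E[:3,:3]@[(u-cx)/f,(v-cy)/f,1]; o=E[:3,3]
    return o+d*(z-o[2])/d[2]
def proj(n,p,c=None):
    f,cx,cy,E=c or cal(n); q=E[:3,:3].T@(np.array(p)-E[:3,3]); return np.array([f*q[0]/q[2]+cx,f*q[1]/q[2]+cy])
def snap(n):
    im=optics.snapshot(n); cv2.imwrite(f"pics/{n}_{env.observe()['clock']:.2f}.png",im[...,::-1]); return im
E
python3 - <<'E'
from h import *
s=env.observe(); print(s)
a=snap("scene"); b=snap("top")
for n in("scene","top"):
    f,cx,cy,E=cal(n); print(n,f,cx,cy,E.round(3).tolist())
    for q in("rotor_hub","plug_hub","mill","rack"):
        for m in masks_of(q,n)[:3]: print(n,q,round(m["conf"],2),np.round(m["rect"],1))
cv2.imwrite("pics/both.png",np.vstack([a,b])[...,::-1][:, :, :])
cv2.imwrite("pics/both.png",cv2.resize(cv2.imread("pics/both.png"),(400,600)))
E
ls pics
```

```text
{'clock': 0.0, 'joints': array([1.10069484e+00, 3.78067736e-01, 7.96291904e-02, 1.27439289e+00,
       3.49308937e-05, 1.46051690e+00]), 'qvel': array([ 6.60827636e-04,  5.45498685e-05, -7.12239336e-04,  1.03875670e-03,
       -1.41493280e-03,  9.21641762e-04]), 'joint_torque': array([-4.30127068e-05, -4.63603735e+01,  2.69876790e+01,  2.08428805e-02,
       -2.59484268e-04, -6.60055221e-06]), 'ee_pos': array([202.13836203, 537.60310858, 230.35947827]), 'ee_rot': array([ 0.69547573,  0.12584517,  0.69591116, -0.12721698]), 'ft_force': array([-0.95800922, -0.54314217, -0.75095352]), 'moment': array([-0.02949514,  0.00549071,  0.02388573]), 'grip_width': 85.61622702829624}
scene 412.54266279742313 281.52824636857724 212.73474651144826 [[-0.71, 0.475, -0.519, 975.082], [0.704, 0.492, -0.513, 574.542], [0.012, -0.73, -0.684, 760.555], [0.0, 0.0, 0.0, 1.0]]
scene rotor_hub 0.96 [234.2 232.2  28.7  32.7]
scene rotor_hub 0.84 [357.7 222.6  25.6  36.6]
scene rotor_hub 0.84 [302.1 194.6  26.8  30.5]
scene plug_hub 0.97 [281.8 256.4  29.8  33.4]
scene mill 0.82 [198.2 177.6 105.5 107.3]
scene rack 0.61 [300.8 269.1 105.4  76.1]
top 500.3653033168302 281.82799670539634 209.19773739894853 [[0.017, -0.982, 0.187, 276.383], [-1.0, -0.017, 0.006, 104.321], [-0.003, -0.187, -0.982, 1277.248], [0.0, 0.0, 0.0, 1.0]]
top rotor_hub 0.95 [313.8 275.7  25.1  28.6]
top rotor_hub 0.93 [322.9 192.4  29.6  23.1]
top rotor_hub 0.88 [243.9 230.8  23.8  27.8]
top plug_hub 0.62 [261.4 192.9  30.1  26.8]
top mill 0.69 [424.4 209.8 144.7 104.7]
top rack 0.93 [251.9 213.2  66.1  92.8]
both.png
scene_0.05.png
top_0.10.png
```

View pics/scene_0.05.png

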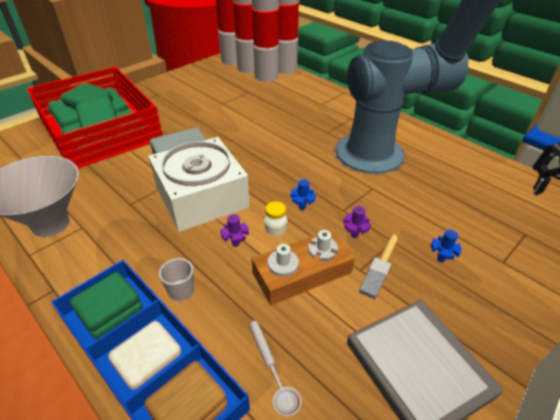

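View pics/top_0.10.png

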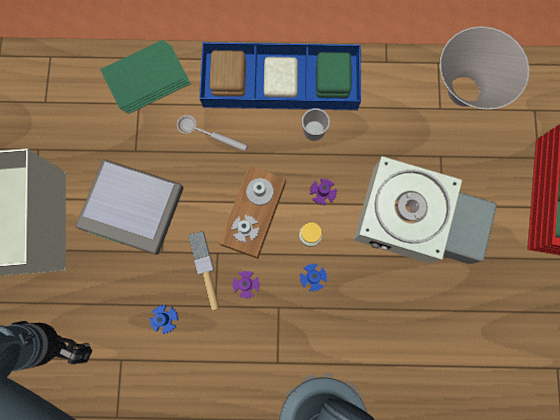

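The scene shows the rack at scene (302,265) with two steel parts: a notched one at scene (323,243) / top (244,229), and a full disc at scene (283,258) / top (260,190). The blue and purple look-alikes are at top (314,276), (323,192), (246,285) and (164,319), lying on the table. The notched steel part in the rack fits the description of the rotor. I'll confirm it with a crop and measure.

```bash
python3 - <<'E'
from h import *
a=cv2.imread("pics/top_0.10.png")
c1=cv2.resize(a[160:260,210:290],(480,600),interpolation=cv2.INTER_CUBIC)
c2=cv2.resize(a[183:229,386:434],None,fx=6.5,fy=6.5,interpolation=cv2.INTER_CUBIC)
o=np.zeros((600,800,3),np.uint8);o[:,:480]=c1;o[:c2.shape[0],484:484+c2.shape[1]]=c2
cv2.imwrite("pics/crop1.png",o)
ct,cs=cal("top"),cal("scene")
# triangulate hub tops (top px, scene px)
for n,u in(("rotor",(243.9,229)),("plug",(259.5,188))):
    print(n,toplane("top",*u,107,ct).round(1))
print("spindle top",toplane("top",409,207,120,ct).round(1))
print("rotor scene",toplane("scene",323,235,107,cs).round(1),"spindle scene",toplane("scene",196,163,120,cs).round(1))
E
```

```text
rotor [450.1 199.9 107. ]
plug [550.2 165.6 107. ]
spindle top [ 507.1 -188.3  120. ]
rotor scene [463.7 198.5 107. ] spindle scene [ 515.5 -194.2  120. ]
```

View pics/crop1.png

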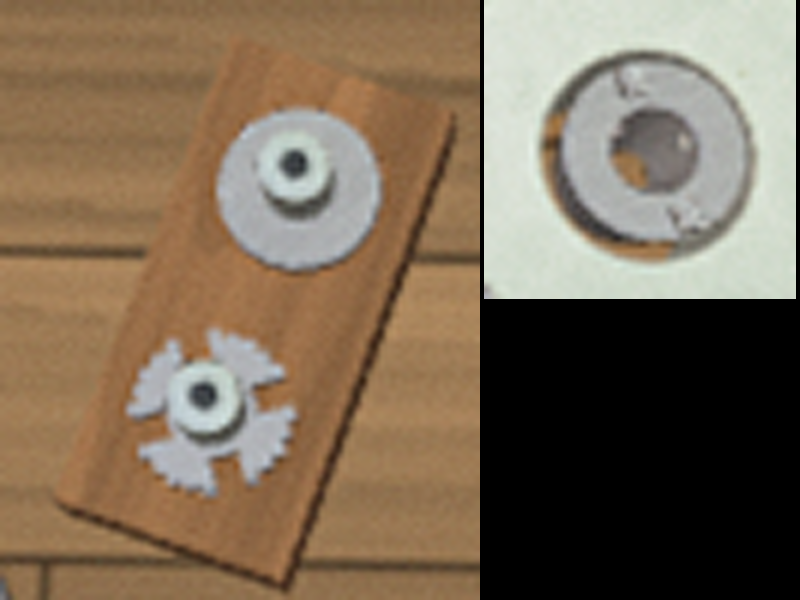

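The crop confirms it: the steel part at crop (205,395), with four open notches and a toothed rim, is the rotor, and the full disc at (298,180) is the plug. The notches sit at about 12° world. The spindle's dogs, at crop (632,80) and (688,217), sit at about 22°. Next I plan the approach.

```bash
cat >> h.py <<'E'
def st():
    s=env.observe(); Rt=R.from_quat(np.roll(s["ee_rot"],-1)).as_matrix(); y=Rt[:,1]
    return s,Rt,np.degrees(np.arctan2(y[1],y[0]))
def plan(p,yaw=None):
    s,Rt,y0=st(); p=np.array(p,float)
    yaw=y0 if yaw is None else yaw
    tz=np.array([-0,0,-1.]); yy=np.array([np.cos(np.radians(yaw)),np.sin(np.radians(yaw)),0])
    Rd=np.column_stack([tz,yy,np.cross(tz,yy)])
    print("pos",s["ee_pos"].round(1),"yaw",round(y0,1),"tilt",np.degrees(np.arccos(-Rt[2,0])).round(2),"q",s["joints"].round(2),"F",s["ft_force"].round(1),"M",s["moment"].round(2),"w",round(s["grip_width"],1),"t",round(s["clock"],2))
    print(" shift tool mm",(Rt.T@(p-s["ee_pos"])).round(1)," rotvec deg",np.degrees(R.from_matrix(Rt.T@Rd).as_rotvec()).round(2))
E
python3 - <<'E'
from h import *
ct=cal("top")
print("rotor flange",toplane("top",245.3,228.5,67,ct),"hubtop",toplane("top",244.2,225.8,107,ct))
print("plug flange",toplane("top",210+298/6,160+190/6,67,ct))
print("spindle",toplane("top",412.6,206.1,120,ct), "dogs",toplane("top",413.1,205.8,126,ct))
s,Rt,y=st(); f,cx,cy,E=cal("wrist"); print(f,cx,cy,(Rt.T@E[:3,:3]).round(3),Rt.T@(E[:3,3]-s["ee_pos"]))
plan([450,203,230])
E
```

```text
rotor flange [457.37716189 199.7939262   67.        ] hubtop [457.80533221 199.44142342 107.        ]
plug flange [550.22214875 167.03238959  67.        ]
spindle [ 509.420011   -196.85259694  120.        ] dogs [ 508.94853466 -196.48464002  126.        ]
304.51692120677916 277.3307287920641 214.3517715863277 [[ 0.001 -0.301  0.953]
 [ 1.    -0.    -0.002]
 [ 0.001  0.953  0.301]] [-1.43360448e+02 -5.68367831e-02 -7.71534544e+01]
pos [202.5 538.2 231.3] yaw 69.4 tilt 0.0 q [ 1.1   0.38  0.08  1.27 -0.    1.46] F [ 0.3 -0.7 -0. ] M [ 0.    0.03 -0.02] w 85.1 t 0.5
 shift tool mm [   1.3 -226.6  349.7]  rotvec deg [-0.  0. -0.]
```

Emit:
{"name": "jog_arm", "arguments": {
  "targets": [0.085,0,-0.0225,0.0355,0,0,0,0.085,0,-0.0225,0.0355,0,0,0,0.085,0,-0.0225,0.0355,0,0,0,0.085,0,-0.0225,0.0355,0,0,0,0.085,0,-0.0225,0.0355,0,0,0,0.085,0,-0.0225,0.0355,0,0,0,0.085,0,-0.0225,0.0355,0,0,0,0.085,0,-0.0225,0.0355,0,0,0,0.085,0,-0.0225,0.0355,0,0,0,0.085,0,-0.0225,0.0355,0,0,0]
}}

```text
clock: 1.5
ee_pos: [463.6, 196.6, 231.8]
ee_rot: [0.698, 0.124, 0.695, -0.12]
ft_force: [0.2, 0.1, 0.4]
grip_width: 85.0
```

```bash
python3 - <<'E'
from h import *
plan([457.6,199.6,230],70)
c=cal("wrist"); a=snap("wrist"); print([round(x,1) for x in c[:3]])
cv2.imwrite("pics/w1.png",a[...,::-1])
for q in("rotor_hub","rotor_flange"):
    for m in masks_of(q,"wrist")[:3]: print(q,round(m["conf"],2),np.round(m["rect"],1),toplane("wrist",*m["rect"][:2],80,c))
E
ls pics
```

```text
pos [463.6 196.6 231.8] yaw 70.1 tilt 0.39 q [ 0.27  0.23 -0.13  1.21  0.    0.62] F [0.2 0.1 0.4] M [ 0.06 -0.03  0.04] w 85.0 t 1.5
 shift tool mm [ 1.7  0.8 -6.6]  rotvec deg [ 0.06  0.14 -0.36]
[np.float64(304.5), 277.3, 214.4]
rotor_hub 0.91 [275.2 193.8  65.5  62.8] [458.33605766 196.69596458  80.        ]
rotor_hub 0.77 [224.7  60.1  71.2  77.6] [330.3716753  196.51001889  80.        ]
rotor_hub 0.38 [161.1 313.6  49.   35.6] [544.88452664  27.48339093  80.        ]
rotor_flange 0.83 [ 83.2 141.4  79.9  61.8] [348.74349678  44.31094571  80.        ]
rotor_flange 0.79 [278.2 191.5  63.4  67. ] [457.15417333 200.30034784  80.        ]
rotor_flange 0.73 [408.5 324.6 145.3  27.1] [656.39461476 287.72820109  80.        ]
both.png
crop1.png
scene_0.05.png
top_0.10.png
w1.png
wrist_1.55.png
```

View pics/w1.png

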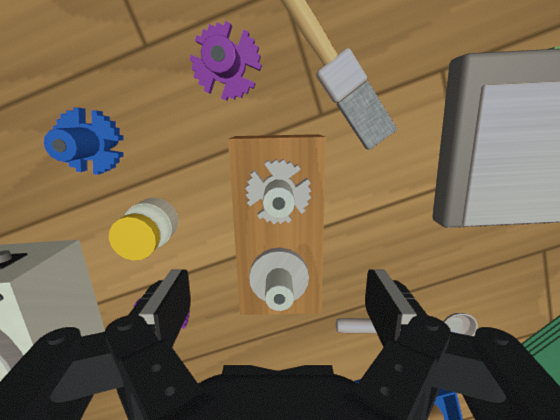

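The wrist view shows the rotor, with its flange centre at about (279,191) and hub top at (279,203). The plug is at (279,278), and the jaws will close across the rack, clear of the plug.

```bash
cat > p.py <<'E'
E
python3 - <<'E'
from h import *
c=cal("wrist"); a=cv2.imread("pics/w1.png")
print("hub top",toplane("wrist",279.2,203,107,c).round(1))
# steel pixels in rack surroundings
hsv=cv2.cvtColor(a,cv2.COLOR_BGR2HSV); m=((hsv[...,1]<45)&(hsv[...,2]>80)).astype(np.uint8)
m[:150]=0;m[235:]=0;m[:,:240]=0;m[:,318:]=0
cnt=max(cv2.findContours(m,0,cv2.CHAIN_APPROX_NONE)[0],key=cv2.contourArea)
(u,v),r=cv2.minEnclosingCircle(cnt); print("circle",u,v,r,toplane("wrist",u,v,66,c).round(1))
# notch angle from rectified flange plane (z=67)
C=toplane("wrist",u,v,67,c)
for rad in(27,29,31):
    pr=[]
    for t in range(360):
        p=proj("wrist",C+[rad*np.cos(np.radians(t)),rad*np.sin(np.radians(t)),0],c); pr.append(m[int(round(p[1])),int(round(p[0]))])
    pr=1-np.array(pr); z=(pr*np.exp(4j*np.radians(np.arange(360)))).sum(); print(rad,pr.sum(),"notch angle mod 90",np.degrees(np.angle(z))/4)
# column centre of hub via top image too
plan([457.6,199.6,100],70)
E
```

```text
hub top [461.9 199.2 107. ]
circle 277.9146423339844 191.2073211669922 32.744503021240234 [460.3 198.8  66. ]
27 92 notch angle mod 90 16.292038732220423
29 89 notch angle mod 90 16.363124984229366
31 100 notch angle mod 90 16.43692566115704
pos [464.  196.3 231.5] yaw 69.8 tilt 0.37 q [ 0.27  0.23 -0.13  1.21  0.    0.62] F [0.5 0.4 0. ] M [0.05 0.   0.  ] w 84.9 t 1.65
 shift tool mm [ 1.315e+02  1.000e-01 -7.500e+00]  rotvec deg [-0.2   0.13 -0.35]
```

Emit:
{"name": "jog_arm", "arguments": {
  "targets": [0.085,0.0155,0.0005,-0.0015,0,0,0,0.085,0.0155,0.0005,-0.0015,0,0,0,0.085,0.0155,0.0005,-0.0015,0,0,0,0.085,0.0155,0,0,0,0,0,0.085,0.0155,0,0,0,0,0,0.085,0.0155,0,0,0,0,0,0.085,0.0155,0,0,0,0,0,0.085,0.0155,0,0,0,0,0,0.085,0.0155,0,0,0,0,0,0.085,0.0155,0,0,0,0,0]
}}

```text
clock: 2.65
ee_pos: [455.6, 211.7, 74.7]
ee_rot: [0.699, 0.123, 0.695, -0.115]
ft_force: [1.1, -0.2, 0.3]
grip_width: 85.1
```

```bash
python3 - <<'E'
from h import *
plan([460,199.2,76],70); snap("wrist"); snap("scene")
E
ls -t pics|head -2
```

```text
pos [455.6 211.7  74.7] yaw 70.6 tilt 0.79 q [ 0.3   0.33 -0.41  0.81  0.01  0.64] F [ 1.1 -0.2  0.3] M [-0.06 -0.02 -0.03] w 85.1 t 2.65
 shift tool mm [ -1.4 -10.3   8.3]  rotvec deg [ 0.63  0.18 -0.77]
scene_2.75.png
wrist_2.70.png
```

Emit:
{"name": "jog_arm", "arguments": {
  "targets": [0.085,-0.001,-0.005,0.004,0.6,0.2,-0.8,0.085,0,-0.005,0.004,0,0,0,0.085,0,0,0,0,0,0]
}}

```text
clock: 3.05
ee_pos: [458.3, 199.6, 76.3]
ee_rot: [0.695, 0.121, 0.698, -0.123]
ft_force: [0.3, 0.6, 0.3]
grip_width: 85.1
```

```bash
python3 - <<'E'
from h import *
plan([460,199.2,76],70);plan([460,199.2,76],70); snap("wrist")
E
ls -t pics|head -1
```

```text
pos [458.3 199.6  76.3] yaw 70.1 tilt 0.25 q [ 0.28  0.34 -0.4   0.84 -0.    0.63] F [0.3 0.6 0.3] M [0.05 0.03 0.04] w 85.1 t 3.05
 shift tool mm [0.3 0.2 1.8]  rotvec deg [ 0.14 -0.16  0.2 ]
pos [458.3 199.6  76.3] yaw 70.1 tilt 0.25 q [ 0.28  0.34 -0.4   0.84 -0.    0.63] F [0.3 0.6 0.3] M [0.05 0.03 0.04] w 85.1 t 3.05
 shift tool mm [0.3 0.2 1.8]  rotvec deg [ 0.14 -0.16  0.2 ]
wrist_3.10.png
```

Emit:
{"name": "jog_arm", "arguments": {
  "targets": [0.085,0,0,0.001,0,0,0,0.02,0,0,0,0,0,0,0.02,0,0,0,0,0,0,0.02,0,0,0,0,0,0,0.02,0,0,0,0,0,0,0.02,0,0,0,0,0,0,0.02,0,0,0,0,0,0,0.02,0,0,0,0,0,0]
}}

```text
clock: 3.9
ee_pos: [460.8, 199.5, 78.2]
ee_rot: [0.696, 0.122, 0.697, -0.123]
ft_force: [0.8, -0.6, 0.7]
grip_width: 28.4
```

```bash
python3 - <<'E'
from h import *
plan([460,199.2,190],70); a=snap("wrist"); b=snap("scene")
cv2.imwrite("pics/g1.png",np.hstack([cv2.resize(a[100:420,120:440],(400,400)),cv2.resize(b[150:310,220:380],(400,400))])[...,::-1])
E
```

```text
pos [460.8 199.5  78.2] yaw 70.1 tilt 0.07 q [ 0.28  0.34 -0.4   0.84 -0.    0.63] F [ 0.8 -0.6  0.7] M [-0.07  0.04 -0.03] w 28.4 t 3.9
 shift tool mm [-111.8   -0.7   -0.6]  rotvec deg [0.1  0.01 0.07]
```

View pics/g1.png

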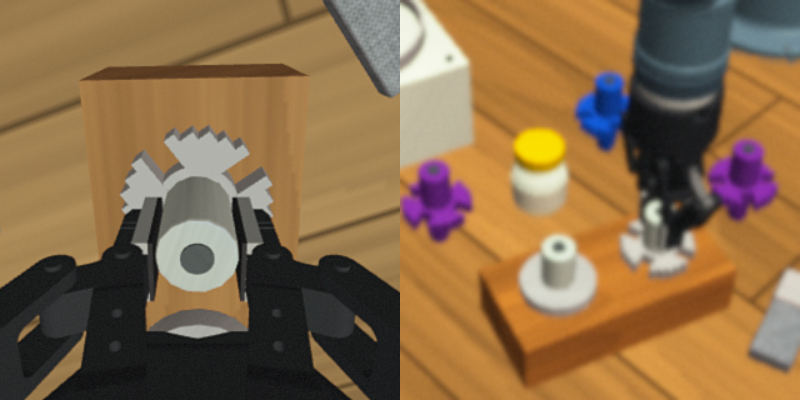

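The rotor is gripped squarely by its hub (28.4 mm), and the plug is untouched. Lifting now.

Emit:
{"name": "jog_arm", "arguments": {
  "targets": [0.02,-0.008,0,0,0,0,0,0.02,-0.015,0,0,0,0,0,0.02,-0.015,0,0,0,0,0,0.02,-0.015,0,0,0,0,0,0.02,-0.018,0,0,0,0,0,0.02,-0.018,0,0,0,0,0,0.02,-0.018,0,0,0,0,0,0.02,-0.018,0,0,0,0,0,0.02,-0.018,0,0,0,0,0,0.02,-0.015,0,0,0,0,0]
}}

```text
clock: 5.0
ee_pos: [450.3, 197.3, 234.5]
ee_rot: [0.687, 0.118, 0.706, -0.126]
ft_force: [-0.8, 0.4, -4.7]
grip_width: 28.5
```

```bash
python3 - <<'E'
from h import *
plan([509,-197,235],76)
E
```

```text
pos [450.3 197.3 234.5] yaw 70.1 tilt 1.67 q [ 0.28  0.23 -0.11  1.26  0.    0.63] F [-0.8  0.4 -4.7] M [ 0.   -0.06  0.  ] w 28.5 t 5.0
 shift tool mm [   0.8 -350.9  189.2]  rotvec deg [-5.88 -1.42  0.88]
```

Emit:
{"name": "jog_arm", "arguments": {
  "targets": [0.02,0,-0.035,0.019,-0.6,-0.3,0.2,0.02,0,-0.035,0.019,-0.6,-0.3,0.2,0.02,0,-0.035,0.019,-0.6,-0.3,0.2,0.02,0,-0.035,0.019,-0.6,-0.3,0.2,0.02,0,-0.035,0.019,-0.6,-0.1,0.1,0.02,0,-0.035,0.019,-0.6,0,0,0.02,0,-0.03,0.015,-0.6,0,0,0.02,0,-0.02,0.01,-0.6,0,0,0.02,0,0,0,0,0,0]
}}

```text
clock: 5.9
ee_pos: [500.9, -100.8, 233.1]
ee_rot: [0.698, 0.091, 0.705, -0.088]
ft_force: [0.0, 0.7, -4.0]
grip_width: 28.0
```

```bash
python3 - <<'E'
from h import *
plan([509,-197,235],76)
c=cal("wrist"); a=snap("wrist"); np.save("c2.npy",np.array(c,dtype=object),allow_pickle=True)
cv2.imwrite("pics/w2.png",a[...,::-1]); print("pred spindle px",proj("wrist",[509,-197,120],c))
b=snap("top")
E
```

```text
pos [ 500.9 -100.8  233.1] yaw 75.4 tilt 0.62 q [-0.32  0.26 -0.08  1.24  0.   -0.07] F [ 0.   0.7 -4. ] M [0.05 0.01 0.02] w 28.0 t 5.9
 shift tool mm [ -2.4 -91.1  32. ]  rotvec deg [-0.56 -0.6  -0.14]
pred spindle px [177.62200898 245.32374952]
```

View pics/w2.png

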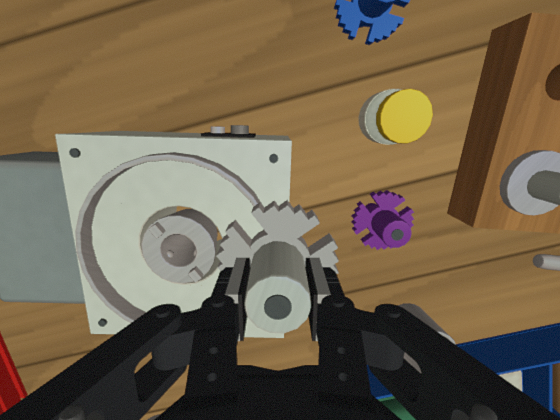

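The wrist view shows the spindle face at about (179,247), close to the predicted (178,245). The dogs are near (161,226) and (195,272). I'll refine this on an enlarged crop.

```bash
python3 - <<'E'
from h import *
c=np.load("c2.npy",allow_pickle=True); a=cv2.imread("pics/w2.png")
# rectify plane z=120 -> 10 px/mm... 6px/mm, centred on (509,-197)
def rect(z,S=6,H=50):
    g=np.linspace(-H,H,2*H*S); X,Y=np.meshgrid(g,-g)  # right=+x, up=+y
    P=np.stack([509+X,-197+Y,0*X+z],-1); f,cx,cy,E=c; q=(P-E[:3,3])@E[:3,:3]
    return cv2.remap(a,(f*q[...,0]/q[...,2]+cx).astype(np.float32),(f*q[...,1]/q[...,2]+cy).astype(np.float32),cv2.INTER_CUBIC)
o=rect(120)
for k in range(0,600,60): cv2.line(o,(k,0),(k,599),(0,255,0) if k!=300 else (0,0,255),1); cv2.line(o,(0,k),(599,k),(0,255,0) if k!=300 else (0,0,255),1)
cv2.imwrite("pics/r2.png",o)
E
```

```text
(no output)
```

View pics/r2.png

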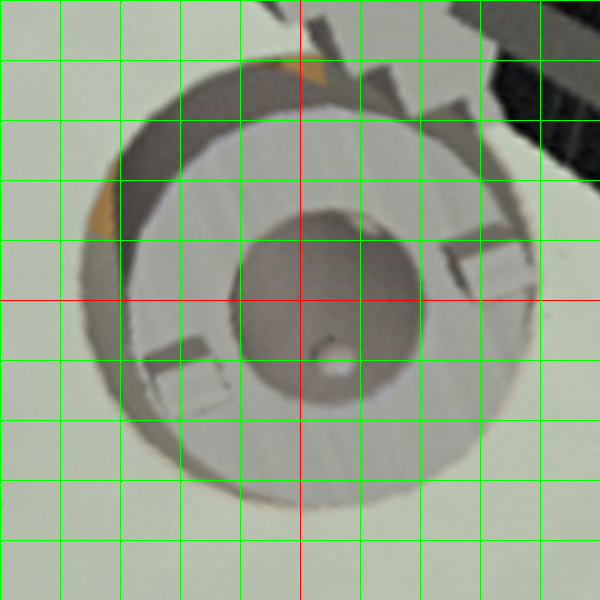

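The rectified view has its axes centred on (509,-197) at 6 px/mm. It shows the face and bore centre at (330,307), so about (514,-198) by this camera. The dogs' centres are at (499,274) and (192,390), giving a dog angle of about 20.7°. Next I measure the held rotor the same way, to cancel the camera bias.

```bash
python3 - <<'E'
from h import *
c=np.load("c2.npy",allow_pickle=True); a=cv2.imread("pics/w2.png")
def rect(C,z,S=6,H=50):
    g=np.linspace(-H,H,2*H*S); X,Y=np.meshgrid(g,-g)
    P=np.stack([C[0]+X,C[1]+Y,0*X+z],-1); f,cx,cy,E=c; q=(P-E[:3,3])@E[:3,:3]
    return cv2.remap(a,(f*q[...,0]/q[...,2]+cx).astype(np.float32),(f*q[...,1]/q[...,2]+cy).astype(np.float32),cv2.INTER_CUBIC)
T=(501,-101); o=cv2.resize(np.hstack([rect(T,223),rect(T,263)]),(800,400))
for k in range(0,400,40):
  for x0 in(0,400):
    col=(0,255,0) if k!=200 else (0,0,255)
    cv2.line(o,(x0+k,0),(x0+k,399),col,1)
  cv2.line(o,(0,k),(799,k),col,1)
cv2.imwrite("pics/r3.png",o)
t=cv2.imread("pics/top_5.95.png") if __import__("os").path.exists("pics/top_5.95.png") else None
print(t is not None)
E
```

```text
False
```

View pics/r3.png

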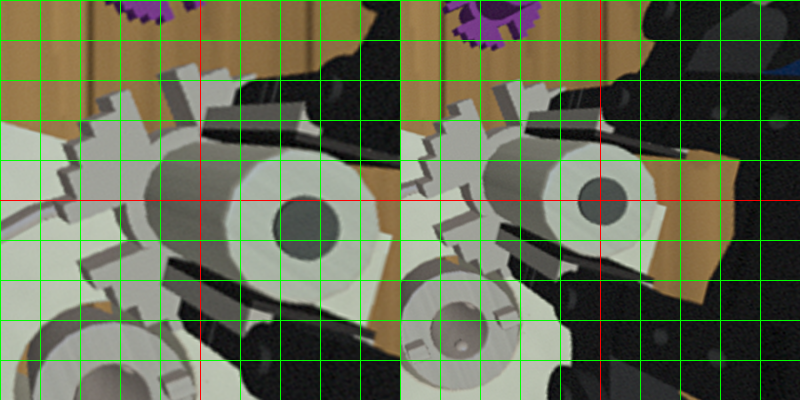

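Emit:
{"name": "jog_arm", "arguments": {
  "targets": [0.02,0,-0.018,0.007,-0.6,-0.6,-0.1,0.02,0,-0.018,0.007,0,0,0,0.02,0,-0.018,0.007,0,0,0,0.02,0,-0.018,0.007,0,0,0,0.02,0,-0.018,0.007,0,0,0,0.02,0,0,0,0,0,0,0.02,0,0,0,0,0,0]
}}

```text
clock: 6.7
ee_pos: [509.7, -186.0, 230.6]
ee_rot: [0.699, 0.084, 0.706, -0.077]
ft_force: [-1.3, 0.5, -4.4]
grip_width: 28.7
```

```bash
python3 - <<'E'
from h import *
plan([513,-197.5,195],76)
E
```

```text
pos [ 509.7 -186.   230.6] yaw 76.9 tilt 0.8 q [-0.47  0.32 -0.    1.26  0.01 -0.24] F [-1.3  0.5 -4.4] M [ 0.03  0.01 -0.06] w 28.7 t 6.7
 shift tool mm [ 35.5 -10.8   6.2]  rotvec deg [ 0.89 -0.62 -0.5 ]
```

Emit:
{"name": "jog_arm", "arguments": {
  "targets": [0.02,0,-0.006,0.003,0.9,-0.6,-0.5,0.02,0.007,-0.005,0.003,0,0,0,0.02,0.007,0,0,0,0,0,0.02,0.007,0,0,0,0,0,0.02,0.007,0,0,0,0,0,0.02,0,0,0,0,0,0]
}}

```text
clock: 7.3
ee_pos: [512.2, -194.7, 199.2]
ee_rot: [0.701, 0.086, 0.703, -0.085]
ft_force: [-0.6, -0.6, -4.1]
grip_width: 28.4
```

```bash
python3 - <<'E'
from h import *
plan([513,-197.5,195],76)
c=cal("wrist");a=snap("wrist"); cs=cal("scene"); b=snap("scene")
o=np.hstack([cv2.resize(a[150:400,150:400],(400,400),interpolation=2),cv2.resize(b[100:220,140:260],(400,400),interpolation=2)])
cv2.imwrite("pics/v4.png",o[...,::-1])
E
```

```text
pos [ 512.2 -194.7  199.2] yaw 76.2 tilt 0.15 q [-0.48  0.34 -0.06  1.17  0.   -0.24] F [-0.6 -0.6 -4.1] M [ 0.02  0.04 -0.01] w 28.4 t 7.3
 shift tool mm [ 4.2 -2.5  1.5]  rotvec deg [ 0.17 -0.14 -0.07]
```

View pics/v4.png

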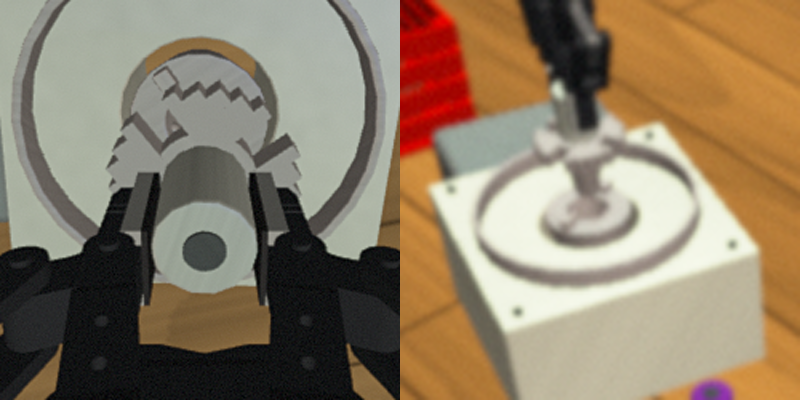

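The wrist view shows the tip just above the bore and the rotor roughly 2 mm off along tool y, which agrees with the plan. I'll correct that and lower gently.

Emit:
{"name": "jog_arm", "arguments": {
  "targets": [0.02,0,-0.0025,0.0015,0,0,0,0.02,0.005,0,0,0,0,0,0.02,0.005,0,0,0,0,0,0.02,0.005,0,0,0,0,0,0.02,0.005,0,0,0,0,0,0.02,0,0,0,0,0,0]
}}

```text
clock: 8.0
ee_pos: [514.4, -198.6, 179.5]
ee_rot: [0.702, 0.085, 0.702, -0.085]
ft_force: [0.9, -0.2, -5.4]
grip_width: 28.2
```

```bash
python3 - <<'E'
from h import *
plan([513,-197.5,160],76)
E
```

```text
pos [ 514.4 -198.6  179.5] yaw 76.2 tilt 0.06 q [-0.48  0.35 -0.1   1.12  0.   -0.24] F [ 0.9 -0.2 -5.4] M [0.02 0.01 0.01] w 28.2 t 8.0
 shift tool mm [19.5  0.7 -1.6]  rotvec deg [ 0.15  0.06 -0.01]
```

Emit:
{"name": "jog_arm", "arguments": {
  "targets": [0.02,0.005,0,-0.001,0,0,0,0.02,0.005,0,0,0,0,0,0.02,0.005,0,0,0,0,0,0.02,0.003,0,0,0,0,0,0.02,0,0,0,0,0,0]
}}

```text
clock: 8.5
ee_pos: [513.1, -198.2, 159.6]
ee_rot: [0.702, 0.085, 0.702, -0.085]
ft_force: [-0.3, -0.2, -4.7]
grip_width: 28.4
```

```bash
python3 - <<'E'
from h import *
plan([513.5,-197.7,150],76)
c=cal("wrist");a=snap("wrist"); cv2.imwrite("pics/w5.png",a[...,::-1])
b=snap("scene")
o=np.hstack([cv2.resize(a[150:350,180:380],(400,400),interpolation=2),cv2.resize(b[120:200,150:230],(400,400),interpolation=2)])
cv2.imwrite("pics/v5.png",o[...,::-1])
E
```

```text
pos [ 513.1 -198.2  159.6] yaw 76.2 tilt 0.04 q [-0.48  0.36 -0.14  1.08  0.   -0.24] F [-0.3 -0.2 -4.7] M [0.01 0.   0.02] w 28.4 t 8.5
 shift tool mm [9.6 0.5 0.3]  rotvec deg [ 0.16  0.03 -0.02]
```

View pics/v5.png

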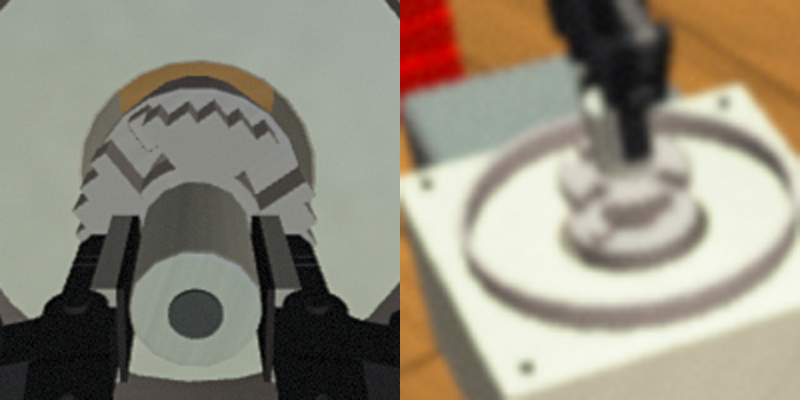

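The wrist view shows the shank in the bore and the flange above the face, with one dog, at crop (145,135), roughly under the notch at (130,160). Now I lower gently to feel the dogs.

Emit:
{"name": "jog_arm", "arguments": {
  "targets": [0.02,0.002,0,0,0,0,0,0.02,0.002,0,0,0,0,0,0.02,0.002,0,0,0,0,0,0.02,0,0,0,0,0,0]
}}

```text
clock: 9.0
ee_pos: [513.9, -198.1, 154.4]
ee_rot: [0.703, 0.085, 0.701, -0.085]
ft_force: [0.2, 0.5, -4.6]
grip_width: 28.4
```

Emit:
{"name": "jog_arm", "arguments": {
  "targets": [0.02,0.001,0,0,0,0,0,0.02,0.001,0,0,0,0,0]
}}

```text
clock: 9.2
ee_pos: [513.9, -198.1, 152.5]
ee_rot: [0.703, 0.085, 0.701, -0.085]
ft_force: [0.2, 1.7, -3.1]
grip_width: 28.3
```

Emit:
{"name": "jog_arm", "arguments": {
  "targets": [0.02,0.001,0,0,0,0,0,0.02,0.001,0,0,0,0,0]
}}

```text
clock: 9.4
ee_pos: [513.9, -198.1, 150.8]
ee_rot: [0.703, 0.085, 0.701, -0.085]
ft_force: [-1.9, -0.4, -0.1]
grip_width: 28.5
```

Emit:
{"name": "jog_arm", "arguments": {
  "targets": [0.02,0.001,0,0,0,0,0]
}}

```text
clock: 9.5
ee_pos: [513.9, -198.1, 150.0]
ee_rot: [0.703, 0.085, 0.701, -0.085]
ft_force: [-1.1, 1.3, -0.4]
grip_width: 28.5
```

Emit:
{"name": "jog_arm", "arguments": {
  "targets": [0.02,0.001,0,0,0,0,0]
}}

```text
clock: 9.6
ee_pos: [513.8, -198.1, 149.2]
ee_rot: [0.703, 0.085, 0.701, -0.085]
ft_force: [-1.8, 1.4, -0.9]
grip_width: 28.4
```

Emit:
{"name": "jog_arm", "arguments": {
  "targets": [0.02,0.001,0,0,0,0,0]
}}

```text
clock: 9.7
ee_pos: [513.8, -198.1, 148.4]
ee_rot: [0.703, 0.085, 0.701, -0.085]
ft_force: [-2.0, 1.3, 0.4]
grip_width: 28.3
```

Emit:
{"name": "jog_arm", "arguments": {
  "targets": [0.02,0.001,0,0,0,0,0]
}}

```text
clock: 9.8
ee_pos: [513.7, -198.1, 147.5]
ee_rot: [0.703, 0.085, 0.701, -0.085]
ft_force: [-1.3, 1.6, 1.2]
grip_width: 28.5
```

Emit:
{"name": "jog_arm", "arguments": {
  "targets": [0.02,0.001,0,0,0,0,0]
}}

```text
clock: 9.9
ee_pos: [513.7, -198.1, 146.8]
ee_rot: [0.703, 0.085, 0.701, -0.085]
ft_force: [-1.6, 1.3, 2.2]
grip_width: 28.4
```

Emit:
{"name": "jog_arm", "arguments": {
  "targets": [0.02,0.001,0,0,0,0,0]
}}

```text
clock: 10.0
ee_pos: [513.7, -198.1, 146.1]
ee_rot: [0.703, 0.085, 0.701, -0.085]
ft_force: [-3.0, 1.6, 3.3]
grip_width: 28.7
```

Emit:
{"name": "jog_arm", "arguments": {
  "targets": [0.02,0.001,0,0,0,0,0]
}}

```text
clock: 10.1
ee_pos: [513.8, -198.1, 145.5]
ee_rot: [0.703, 0.085, 0.701, -0.085]
ft_force: [-3.2, 2.3, 6.1]
grip_width: 28.1
```

Emit:
{"name": "jog_arm", "arguments": {
  "targets": [0.02,0.001,0,0,0,0,0]
}}

```text
clock: 10.2
ee_pos: [513.8, -198.1, 144.9]
ee_rot: [0.704, 0.085, 0.7, -0.085]
ft_force: [-3.2, 1.4, 5.0]
grip_width: 28.4
```

```bash
python3 - <<'E'
from h import *
plan([513.5,-197.7,142],76)
E
```

```text
pos [ 513.8 -198.1  144.9] yaw 76.2 tilt 0.26 q [-0.48  0.36 -0.17  1.04  0.   -0.24] F [-3.2  1.4  5. ] M [ 0.47  0.78 -0.05] w 28.4 t 10.2
 shift tool mm [ 2.9  0.4 -0.4]  rotvec deg [0.18 0.26 0.01]
```

Emit:
{"name": "jog_arm", "arguments": {
  "targets": [0.02,0.001,0,-0.0005,0,0.2,0]
}}

```text
clock: 10.3
ee_pos: [513.8, -198.1, 144.5]
ee_rot: [0.703, 0.085, 0.701, -0.085]
ft_force: [-2.5, 1.7, 6.4]
grip_width: 28.2
```

Emit:
{"name": "jog_arm", "arguments": {
  "targets": [0.02,0.001,0,-0.0003,0,0,0]
}}

```text
clock: 10.4
ee_pos: [513.9, -198.2, 144.0]
ee_rot: [0.703, 0.085, 0.701, -0.085]
ft_force: [-3.6, 2.4, 7.3]
grip_width: 28.3
```

Emit:
{"name": "jog_arm", "arguments": {
  "targets": [0.02,0.0012,0,0,0,0,0]
}}

```text
clock: 10.5
ee_pos: [514.0, -198.2, 143.5]
ee_rot: [0.703, 0.085, 0.701, -0.085]
ft_force: [-4.0, 2.7, 7.0]
grip_width: 28.8
```

```bash
python3 - <<'E'
from h import *
plan([513.5,-197.7,142],76)
E
```

```text
pos [ 514.  -198.2  143.5] yaw 76.2 tilt 0.21 q [-0.48  0.37 -0.17  1.03  0.   -0.24] F [-4.   2.7  7. ] M [ 0.56  1.   -0.02] w 28.8 t 10.5
 shift tool mm [ 1.5  0.3 -0.6]  rotvec deg [0.18 0.21 0.02]
```

Emit:
{"name": "jog_arm", "arguments": {
  "targets": [0.02,0.0012,0.0004,-0.0008,0,0.2,0]
}}

```text
clock: 10.6
ee_pos: [513.9, -198.1, 143.2]
ee_rot: [0.703, 0.085, 0.701, -0.086]
ft_force: [-3.5, 2.1, 8.2]
grip_width: 28.1
```

Emit:
{"name": "jog_arm", "arguments": {
  "targets": [0.02,0.0012,0.0003,-0.0006,0,0.1,0]
}}

```text
clock: 10.7
ee_pos: [513.9, -198.1, 143.2]
ee_rot: [0.703, 0.084, 0.701, -0.086]
ft_force: [-4.1, 1.9, 11.2]
grip_width: 28.3
```

Emit:
{"name": "jog_arm", "arguments": {
  "targets": [0.02,0.0012,0.0002,-0.0004,0,0,0]
}}

```text
clock: 10.8
ee_pos: [513.9, -198.1, 143.2]
ee_rot: [0.703, 0.084, 0.701, -0.086]
ft_force: [-4.2, 2.9, 10.1]
grip_width: 28.4
```

Emit:
{"name": "jog_arm", "arguments": {
  "targets": [0.02,0.0012,0,-0.0004,0,0,0]
}}

```text
clock: 10.9
ee_pos: [513.8, -198.1, 143.1]
ee_rot: [0.703, 0.084, 0.7, -0.086]
ft_force: [-4.3, 2.2, 9.3]
grip_width: 28.3
```

It has stopped at 143.2, where seating was predicted at about 142. I'll press a bit more, then test the twist play.

Emit:
{"name": "jog_arm", "arguments": {
  "targets": [0.02,0.0018,0,-0.0004,0,0,0,0.02,0.0018,0,-0.0004,0,0,0]
}}

```text
clock: 11.1
ee_pos: [513.9, -198.1, 143.1]
ee_rot: [0.705, 0.083, 0.699, -0.087]
ft_force: [-6.1, 3.3, 13.4]
grip_width: 28.4
```

```bash
python3 - <<'E'
from h import *
plan([513.5,-197.7,142],76)
c=cal("wrist");a=snap("wrist");cs=cal("scene"); b=snap("scene"); snap("top")
o=np.hstack([cv2.resize(a[150:350,180:380],(400,400),interpolation=2),cv2.resize(b[120:200,150:230],(400,400),interpolation=2)])
cv2.imwrite("pics/v6.png",o[...,::-1])
E
```

```text
pos [ 513.9 -198.1  143.1] yaw 76.2 tilt 0.51 q [-0.48  0.36 -0.17  1.03 -0.   -0.24] F [-6.1  3.3 13.4] M [0.86 1.29 0.03] w 28.4 t 11.1
 shift tool mm [ 1.1  0.3 -0.5]  rotvec deg [0.19 0.47 0.2 ]
```

View pics/v6.png

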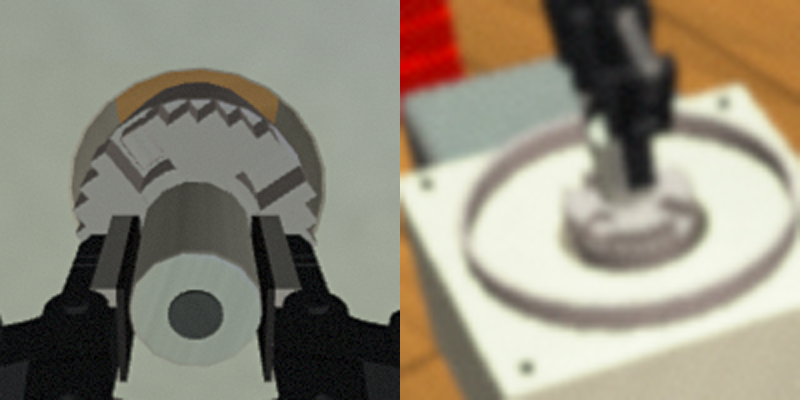

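The dog is visible inside the notch at crop (140,145), close to its clockwise wall. The flange looks down on the face. I'll turn clockwise under light pressure to centre it and see whether it drops further.

Emit:
{"name": "jog_arm", "arguments": {
  "targets": [0.02,0.001,0,-0.0004,1.5,0.2,0.1,0.02,0.001,0,-0.0004,1,0.2,0.1]
}}

```text
clock: 11.45
ee_pos: [514.0, -198.0, 143.2]
ee_rot: [0.702, 0.1, 0.698, -0.101]
ft_force: [-3.2, 3.1, 7.2]
grip_width: 28.1
```

```bash
python3 - <<'E'
from h import *
plan([513.5,-197.7,142],76)
E
```

```text
pos [ 514.  -198.   143.2] yaw 73.7 tilt 0.25 q [-0.48  0.37 -0.17  1.03  0.   -0.2 ] F [-3.2  3.1  7.2] M [0.44 0.75 0.24] w 28.1 t 11.45
 shift tool mm [ 1.2  0.1 -0.6]  rotvec deg [-2.32  0.25 -0.01]
```

Emit:
{"name": "jog_arm", "arguments": {
  "targets": [0.02,0.001,0,-0.0004,1.5,0.2,0.1,0.02,0.001,0,-0.0004,1.5,0.2,0.1]
}}

```text
clock: 11.65
ee_pos: [514.3, -197.9, 143.2]
ee_rot: [0.697, 0.12, 0.697, -0.117]
ft_force: [-3.8, 2.6, 7.5]
grip_width: 28.4
```

```bash
python3 - <<'E'
from h import *
plan([513.5,-197.7,142],76)
E
```

```text
pos [ 514.3 -197.9  143.2] yaw 70.7 tilt 0.2 q [-0.48  0.37 -0.16  1.04  0.   -0.15] F [-3.8  2.6  7.5] M [0.38 0.9  0.29] w 28.4 t 11.65
 shift tool mm [ 1.2 -0.1 -0.8]  rotvec deg [-5.32  0.02 -0.2 ]
```

Emit:
{"name": "jog_arm", "arguments": {
  "targets": [0.02,0.001,0,-0.0005,1.5,0.1,0,0.02,0.001,0,-0.0005,1.5,0,0]
}}

```text
clock: 11.85
ee_pos: [514.1, -197.6, 143.2]
ee_rot: [0.694, 0.137, 0.693, -0.135]
ft_force: [-4.0, 1.6, 7.5]
grip_width: 28.4
```

```bash
python3 - <<'E'
from h import *
plan([513.5,-197.7,142],76)
E
```

```text
pos [ 514.1 -197.6  143.2] yaw 67.8 tilt 0.18 q [-0.48  0.37 -0.16  1.04  0.   -0.1 ] F [-4.   1.6  7.5] M [0.28 0.84 0.62] w 28.4 t 11.85
 shift tool mm [ 1.2 -0.3 -0.6]  rotvec deg [-8.25  0.05 -0.17]
```

Emit:
{"name": "jog_arm", "arguments": {
  "targets": [0.02,0.001,0,-0.0005,1.5,0.1,0,0.02,0.001,0,-0.0005,1,0,0]
}}

```text
clock: 12.05
ee_pos: [514.2, -197.6, 143.2]
ee_rot: [0.692, 0.151, 0.69, -0.15]
ft_force: [-4.7, 2.6, 8.0]
grip_width: 28.3
```

```bash
python3 - <<'E'
from h import *
plan([513.5,-197.7,142],76)
E
```

```text
pos [ 514.2 -197.6  143.2] yaw 65.4 tilt 0.16 q [-0.48  0.37 -0.17  1.04  0.   -0.05] F [-4.7  2.6  8. ] M [0.34 0.84 0.59] w 28.3 t 12.05
 shift tool mm [ 1.2 -0.4 -0.6]  rotvec deg [-10.63   0.12  -0.11]
```

Mz rose from about 0.27 to the gearbox limit of 0.6 N·m after about 8° of free play, so the notches are over the dogs. I'll turn back to the middle of the play and give a final press.

Emit:
{"name": "jog_arm", "arguments": {
  "targets": [0.02,0.0008,0,-0.0005,-2,0,0,0.02,0.0008,0,-0.0005,-2,0,0,0.02,0.0022,0,-0.0005,0,0.1,0]
}}

```text
clock: 12.35
ee_pos: [513.8, -198.2, 143.0]
ee_rot: [0.697, 0.125, 0.694, -0.126]
ft_force: [-8.2, 5.5, 22.9]
grip_width: 28.2
```

Emit:
{"name": "jog_arm", "arguments": {
  "targets": [0.02,0.0022,0,-0.0005,0,0.2,0]
}}

```text
clock: 12.45
ee_pos: [513.8, -198.2, 143.1]
ee_rot: [0.697, 0.125, 0.695, -0.127]
ft_force: [-7.7, 4.8, 16.5]
grip_width: 28.3
```

Emit:
{"name": "jog_arm", "arguments": {
  "targets": [0.02,0.0024,0,-0.0005,0,0.2,0]
}}

```text
clock: 12.55
ee_pos: [513.8, -198.2, 143.1]
ee_rot: [0.697, 0.125, 0.695, -0.127]
ft_force: [-6.8, 4.1, 17.6]
grip_width: 28.1
```

```bash
python3 - <<'E'
from h import *
plan([513.5,-197.7,142],70)
E
```

```text
pos [ 513.8 -198.2  143.1] yaw 69.5 tilt 0.16 q [-0.48  0.37 -0.17  1.03 -0.   -0.12] F [-6.8  4.1 17.6] M [ 0.86  1.45 -0.04] w 28.1 t 12.55
 shift tool mm [ 1.1  0.3 -0.5]  rotvec deg [-0.54  0.15  0.07]
```

Rigid at 27 N in all, so it is home. Unloading, releasing and rising.

Emit:
{"name": "jog_arm", "arguments": {
  "targets": [0.02,0,0,0,0,0,0,0.05,0,0,0,0,0,0,0.06,0,0,0,0,0,0,0.06,0,0,0,0,0,0,0.06,0,0,0,0,0,0,0.06,0,0,0,0,0,0]
}}

```text
clock: 13.15
ee_pos: [516.7, -200.0, 143.0]
ee_rot: [0.698, 0.125, 0.693, -0.128]
ft_force: [0.2, 1.0, 0.7]
grip_width: 59.8
```

```bash
python3 - <<'E'
from h import *
plan([513.5,-197.7,142],70)
E
```

```text
pos [ 516.7 -200.   143. ] yaw 69.4 tilt 0.49 q [-0.48  0.37 -0.16  1.03 -0.   -0.12] F [0.2 1.  0.7] M [-0.03  0.01 -0.03] w 59.8 t 13.15
 shift tool mm [ 1.   1.1 -3.8]  rotvec deg [-0.55  0.47  0.14]
```

Emit:
{"name": "jog_arm", "arguments": {
  "targets": [0.06,-0.01,0,0,0,0,0,0.06,-0.01,0,0,0,0,0,0.06,-0.01,0,0,0,0,0,0.06,-0.015,0,0,0,0,0,0.06,-0.015,0,0,0,0,0,0.06,-0.02,0,0,0,0,0,0.06,-0.02,0,0,0,0,0,0.06,-0.02,0,0,0,0,0,0.06,0,0,0,0,0,0]
}}

```text
clock: 14.05
ee_pos: [516.7, -199.8, 275.4]
ee_rot: [0.701, 0.124, 0.691, -0.128]
ft_force: [0.4, 0.4, 0.1]
grip_width: 59.8
```

```bash
python3 - <<'E'
from h import *
plan([513.5,-197.7,240],70)
c=cal("wrist"); a=snap("wrist"); b=snap("scene"); cs=cal("scene")
for q in("rotor_hub","plug_hub"):
    for n in("wrist","scene"):
        for m in masks_of(q,n)[:4]: print(n,q,round(m["conf"],2),np.round(m["rect"],1))
for z in(172,180): print(z,"hub top proj scene",proj("scene",[513.8,-198,z],cs),"wrist",proj("wrist",[513.8,-198,z],c))
o=np.hstack([cv2.resize(a[100:340,160:400],(400,400),interpolation=2),cv2.resize(b[110:200,150:240],(400,400),interpolation=2)])
cv2.imwrite("pics/v7.png",o[...,::-1])
E
```

```text
pos [ 516.7 -199.8  275.4] yaw 69.4 tilt 0.87 q [-0.48  0.31  0.1   1.34 -0.   -0.12] F [0.4 0.4 0.1] M [-0.02 -0.01  0.  ] w 59.8 t 14.05
 shift tool mm [35.3  1.  -4.3]  rotvec deg [-0.55  0.85  0.2 ]
wrist rotor_hub 0.97 [278.5 195.3  69.3  71.6]
wrist rotor_hub 0.74 [455.  156.2  65.8  61.3]
scene rotor_hub 0.94 [355.1 220.8  30.1  32.8]
scene rotor_hub 0.94 [446.1 243.9  27.4  38.9]
scene rotor_hub 0.89 [235.  232.8  27.   31.5]
scene rotor_hub 0.75 [197.2 154.7  25.3  28.4]
scene plug_hub 0.81 [284.6 260.4  30.7  33.7]
172 hub top proj scene [192.96443899 145.27760675] wrist [279.14273305 207.8664097 ]
180 hub top proj scene [192.53217682 142.58833062] wrist [279.15188811 210.75089975]
```

View pics/v7.png

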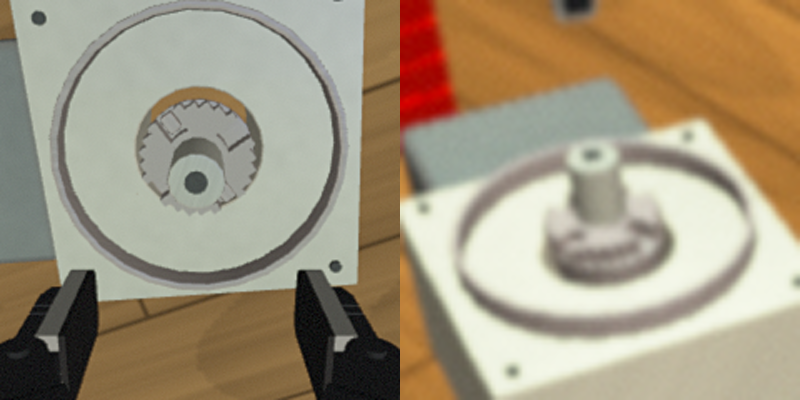

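The rotor stands in the spindle with a dog inside its notch, at crop (172,123). In the scene view the hub top is at about (193,144.9), against a prediction of (193,145.3) for home and (192.5,142.6) for lying on the dogs. The plug mask (284.6,260.4) is within a few pixels of the start. Handing in.

```bash
python3 -c "
from bench import env
print(env.hand_in())"
```

```text
the job is handed in; nothing more can be done
None
```

I took the notched rotor from the rack and pressed it home in the mill spindle. I then let go, raised the gripper clear and handed the job in after about 14 s. The hand-in gave no verdict.

- **Engagement:** The notches slid over the dogs at the angle I had measured, so no search turn was needed. A test twist then gave about 8° of free play before the torque rose to about 0.6 N·m. The spindle probably turned a couple of degrees with it at that limit.
- **Seating:** The rotor stopped rigidly at a tool height of 143.1 mm, where I expected about 142 mm. That was roughly 7.7 mm after the spring balls first touched the shank. The hardest push was about 27 N, counting the rotor's weight.
- **Last picture:** A dog sits inside a notch. In the scene camera the hub top is at row 144.9, against 145.3 predicted for fully home and 142.6 for lying on the dogs. The gap between the two is under 3 pixels, so the torque and force readings are the stronger evidence.
- **Plug and other things:** The detector found the plug within about 5 pixels of its starting place, and I noticed no contact with it. I did not re-measure the jar, cup, scoop or brush.
- **Disagreements:** The top camera placed parts about 3–4 mm off in x compared with the wrist camera and the arm's own position. I went mostly by the wrist camera. A sideways force of up to about 9 N remained during the press and fell to about 1 N on release.

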